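Turn the cap dispenser to the yellow caps

TASK

On the ward trolley, set the round cap dispenser to the yellow caps: push the upright black tab on the rim of its clear cover round, either way, until the opening in the cover is squarely centred over the compartment of yellow caps. Only push the tab with the fingers: do not pinch it and do not lift the cover. Leave everything else on the trolley where it stands.

Things in the scene. Friction and masses are not known exactly. Their poses are not given: they have to be found in the camera images.
- dispenser: the cap dispenser: a round white drum 170 mm across (rubber foot 184 mm) and 50 mm high, fixed to the trolley. Origin at the centre of its underside. Six equal 60-degree compartments round its centre: five hold caps, the sixth, centred on the drum's own +x axis, is blanked off by a grey plate: the cover's opening is parked near there at the start.
- axis (a point): point on the vertical turning axis of the cover, level with the cover's top face, 55 mm above the trolley top
- cover (a joint): angle of the dispenser's turning cover in rad, about the vertical axis, growing anticlockwise seen from above; 0 = the opening centred over the grey blank sector, and it starts within 0.3 of that. It can turn either way to 4.2. It turns under a steady friction (about 3 N at the tab) and stays where it is left: no spring, no clicks.
- cover_lift (a joint): how far the cover has been raised off the drum, m; 0 = resting in place. It lies there by its own weight (0.2 to 0.35 kg) only and would come up if it were lifted or dragged upwards.
- opening (a point): centre of the opening in the cover, at the cover's top face, 54 mm from the turning axis. The cover is a clear disc 170 mm across and 4 mm thick, top face 55 mm above the trolley top, with one wedge-shaped opening 40 degrees wide edged in black.
- tab_top (a point): middle of the top of the cover's black push tab. The tab is an upright block at the cover's rim, in the same direction from the axis as the opening: 30 mm long radially (81 to 111 mm from the axis, so it sticks out past the drum), 16 mm thick in the direction of turning, its top 88 mm above the trolley top (33 mm above the cover).
- tab_left: the half of the tab on its anticlockwise side (seen from above), 30 x 8 x 37 mm; pushing its outer face turns the cover clockwise. Origin under the middle of the tab, 96 mm from the axis, 51 mm above the trolley top.
- tab_right: the half of the tab on its clockwise side, 30 x 8 x 37 mm; pushing its outer face turns the cover anticlockwise. Same origin as tab_left.
- caps_yellow: heap of five yellow tube caps (each 17 mm across) in one of the compartments, fixed, on a yellow disc 48 mm across; origin at the middle of that compartment's floor, 22 mm above the trolley top and 54 mm from the turning axis. Which colour lies in which compartment varies. This is the wanted one.
- caps_purple: heap of five purple tube caps (each 17 mm across) in one of the compartments, fixed, on a purple disc 48 mm across; origin at the middle of that compartment's floor, 22 mm above the trolley top and 54 mm from the turning axis. Which colour lies in which compartment varies.
- caps_green: heap of five green tube caps (each 17 mm across) in one of the compartments, fixed, on a green disc 48 mm across; origin at the middle of that compartment's floor, 22 mm above the trolley top and 54 mm from the turning axis. Which colour lies in which compartment varies.
- caps_blue: heap of five blue tube caps (each 17 mm across) in one of the compartments, fixed, on a blue disc 48 mm across; origin at the middle of that compartment's floor, 22 mm above the trolley top and 54 mm from the turning axis. Which colour lies in which compartment varies.
- caps_white: heap of five white tube caps (each 17 mm across) in one of the compartments, fixed, on a white disc 48 mm across; origin at the middle of that compartment's floor, 22 mm above the trolley top and 54 mm from the turning axis. Which colour lies in which compartment varies.
- disinfectant: bystander: green disinfectant bottle, white cap, 64 mm across, 150 mm tall, standing loose; origin at the centre of its underside
- jar_a: bystander: specimen jar with blue lid, 52 mm across, 62 mm tall, standing loose; origin at the centre of its underside
- jar_b: bystander: specimen jar with white lid, 52 mm across, 62 mm tall, standing loose; origin at the centre of its underside
- tape: bystander: roll of paper tape lying flat, 64 mm across, 25 mm high, loose; origin at the centre of its underside
- bowl: bystander: steel bowl, 110 mm across, 45 mm high, standing loose; origin at the centre of its underside
- carton: bystander: small cardboard carton 70 x 110 x 45 mm, loose; origin at the centre of its underside
- thermometer_case: bystander: blue thermometer case lying flat, 140 x 26 x 16 mm, loose; origin at the centre of its underside
Things that resemble listed ones, but are neither listed nor needed, are in the scene too. Leave any orange look-alike of the dispenser alone.

How it is judged (in metres and radians):
On the way:
1. the fingers push against the tab ((contact force between the fingers and tab_left above 0.5 N or contact force between the fingers and tab_right above 0.5 N)), for 0.05 s.
At the end, for the whole second after the job is handed in: The centre of the cover's opening is within 8 mm (about 8.5 degrees of turn), seen from above, of the middle of the compartment with the yellow caps; the cover is at rest and lies in place on the drum (raised less than 3 mm) (horizontal distance between opening and caps_yellow below 0.008 m and value of joint cover_lift below 0.003 m and velocity of joint cover between -0.05 and 0.05 rad/s); the robot touches nothing.
It fails at once if the cover is lifted more than 6 mm (value of joint cover_lift above 0.006 m).
It fails at once if the tab is pinched: the fingers press on both its halves at once with more than 2 N each (contact force between the fingers and tab_left above 2 N and contact force between the fingers and tab_right above 2 N).
It fails at once if a bystander is moved by more than 25 mm (distance of any of disinfectant, jar_a, jar_b, tape, bowl, carton, thermometer_case from where it was at the start of the episode above 0.025 m).
It also fails if it takes over 48 s, if anything falls off the work surface, if the arm or the gripper's body presses on something with over 40 N, if the wrist force passes 120 N, or if a joint passes its speed limit or range.

ROBOT

A 6-joint arm with a two-finger parallel gripper is mounted at the origin on the work surface. World frame = base frame: x ahead of the robot, y to its left, z up, the work surface at z = 0. Lengths are in mm, angles in rad, forces in N, time in s.
With the tool pointing down it reaches from about 425 to 950 mm from the base axis. Payload 3.5 kg.
Tool frame: the origin (TCP) lies midway between the tips of the shut fingers; the grasp point (between the pads) lies 19 mm behind it; x points along the fingers, z is the direction in which the jaws open and shut, and the axes are right-handed (so a half turn about x gives the same grasp; the last joint's range is limited). The gripper opens to 85 mm and grips with 20 to 120 N. Pads are 22 mm wide; open, the fingers measure 114 mm over their backs; the gripper's body (76 mm by 85 mm) begins 54 mm behind the grasp point. The pads swing forward as they close: fully open they stand 13 mm farther back than shut.
Start: joints at [0.972, 0.286, 1.577, -0, 1.279, -0.15], TCP at [292.835, 608.156, 231.325] pointing down, gripper open.
Joint ranges: [-2.77, 2.77], [-0.9, 2.22], [0.21, 2.48], [-1.53, 4.67], [0.24, 2.81], [-2.84, 2.84]. Speed limits (rad/s): [2.79, 2.79, 3.14, 3.14, 3.14, 3.14].

INTERFACE

Orientations are given as a rotation vector (axis times angle).
In Python, from station import readout, vision, sign_off gives the robot as it stands.
- The arm moves only by the shell command python3 -m pendant 'ROWS' [FORCE]. ROWS is JSON, a list of rows, each an object with "delta_pos": the shift along the tool's x, y, z in mm, a list of three; "turn": the turn about the tool's x in rad; "jaw": the opening, from -1 (shut) to 1 (fully open), so that 0 is half open. In form: [{"delta_pos": [tx, ty, tz], "turn": turn, "jaw": jaw}, ...]. A call has 1 to 12 rows; each row shifts and turns the pose as measured when the row begins, along the tool's axes as they then stand; what a row does not reach is not made up. A row lasts 1/12 s, in which the tool goes at most 41.7 mm and 7.16 degrees, less where a joint would pass 70% of its speed; a pose out of reach is approached as far as the arm can. A call with a gripper value outside its range is refused whole. The fingers move at their own pace and stop on an object; FORCE is the grip in N (left out, the last holds). Time passes only in rows, so rows that do not move let the fingers close. It gives the time, the measured TCP pose, the force and the opening at its end, in the units of the state.
- readout.sense(): the state, without advancing time (a new reading comes with each control period).
- vision.snapshot(name): name is "scene" or "top" or "wrist"; returns the picture (420x560x3 uint8, red, green, blue); there is no depth.
- vision.camera_params(name): a dict with "K" (3x3 intrinsics, pixels), "k1" (the pictures are not rectified: a ray, as slopes to the right and down, at radius r is drawn at 1 + k1 r^2 times it, then the intrinsics apply), "R" (3x3) and "t" (3): a world point X has camera coordinates R X + t. Camera axes: x right, y down, z forward; pixel columns grow to the right and rows downward; lengths in mm; the calibration is good to about 2 mm. A picture is of the moment at which its call begins: read the wrist's pose just before it. camera_params takes no time and is no camera call; for the wrist camera it gives the pose at the moment of the call.
- sign_off(): hands the job in, once; it reports no verdict.
The state is a dict: "clock": time; "joint_positions": joint angles; "joint_velocities": joint speeds; "tau": joint torques, N m; "ee_pos": TCP position; "orientation": TCP orientation; "ft_force": force on the tool from outside, world axes, zero at the start; "torque": the same for the moment, N m; "width": finger opening in mm.
Only numpy, scipy, OpenCV 4.12 (cv2) and the standard library are available. Lean on these libraries where they do the work, as an engineer would, in place of code of your own. Each camera call takes 0.05 s, during which the arm holds its last target.

## Working session

There is one attempt and no reset: what is moved stays moved. The work goes in short steps, Python scripts to look and compute and a shell command to move; the robot and the scene stay as the last step left them, time stands still between calls to the robot, and variables do not carry over. Pictures are saved under pics/ and viewed, and the job is handed in when it is done.

```bash
ls; mkdir -p pics; python3 - <<'E'
from station import readout, vision
import cv2,json
s=readout.sense();print(s)
for n in("scene","top"):
    im=vision.snapshot(n);cv2.imwrite(f"pics/{n}0.png",im[:,:,::-1])
    print(n,vision.camera_params(n))
E
```

```text
pics
{'clock': 0.0, 'joint_positions': array([ 9.71981891e-01,  2.87202380e-01,  1.57815587e+00, -6.64670167e-06,
        1.27861477e+00, -1.50006494e-01]), 'joint_velocities': array([ 0.00045522,  0.00124718,  0.00017253, -0.0011282 , -0.00063332,
       -0.00048496]), 'tau': array([ 6.28937360e-04, -4.05983448e+01, -2.92621297e+01, -1.82575341e-04,
        5.84460067e-03, -2.39541464e-05]), 'ee_pos': array([292.4839957 , 607.61685434, 229.93414585]), 'orientation': array([-0.87364159,  1.39094232,  0.8720718 ]), 'ft_force': array([ 0.92834686,  0.4576497 , -0.16827673]), 'torque': array([ 0.03394856, -0.06930467,  0.03103977]), 'width': 85.4589742370857}
scene {'K': array([[545.92393835,   0.        , 280.25542311],
       [  0.        , 545.92393835, 210.79241425],
       [  0.        ,   0.        ,   1.        ]]), 'k1': 0.03673003917924143, 'R': array([[-0.68103467,  0.73225038, -0.00107256],
       [ 0.48957029,  0.45423811, -0.74430415],
       [-0.5445298 , -0.50742203, -0.66783994]]), 't': array([ 277.17884381, -131.70915871, 1945.9119543 ])}
top {'K': array([[444.21426657,   0.        , 282.99990204],
       [  0.        , 444.21426657, 208.35510986],
       [  0.        ,   0.        ,   1.        ]]), 'k1': 0.006469339699058643, 'R': array([[-0.00119352, -0.99996213, -0.00862015],
       [-0.98575399,  0.0026263 , -0.16817306],
       [ 0.16818933,  0.00829663, -0.98571979]]), 't': array([  24.34978868,  421.77138358, 1132.6397129 ])}
```

View pics/scene0.png

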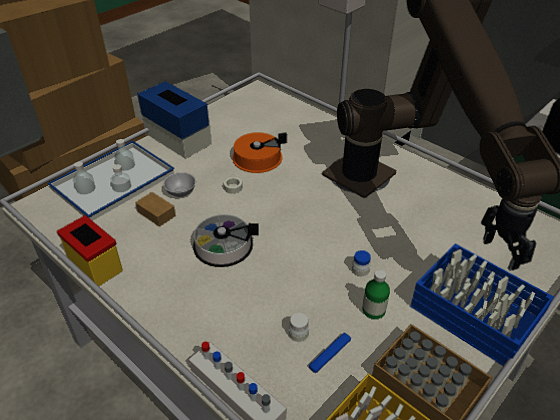

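View pics/top0.png

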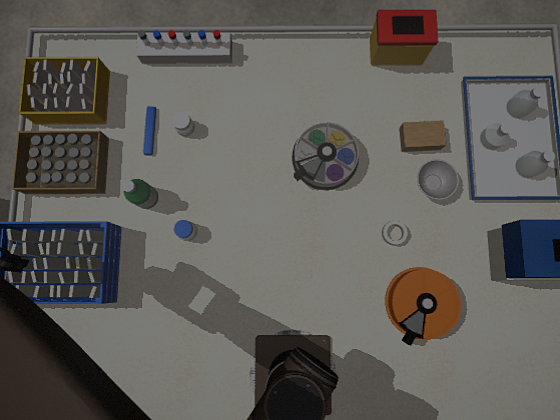

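Two things could be taken for the dispenser: the white drum with caps at top-view pixel (327,154), and the orange look-alike at (425,303). The description says white, so I choose the first and check it in a close crop.

```bash
cat > h.py <<'E'
import numpy as np,cv2
from station import vision
def ray2plane(cam,uv,z):
    K,R,t,k1=cam["K"],cam["R"],cam["t"],cam["k1"]
    d=(np.array(uv,float)-K[:2,2])/K[0,0]
    x=d.copy()
    for _ in range(20): x=d/(1+k1*(x@x))
    C=-R.T@t; v=R.T@np.array([x[0],x[1],1]); return C+v*(z-C[2])/v[2]
def proj(cam,P):
    P=np.atleast_2d(np.asarray(P,float)); c=P@cam["R"].T+cam["t"]; x=c[:,:2]/c[:,2:]
    r2=(x**2).sum(1,keepdims=True); return x*(1+cam["k1"]*r2)*cam["K"][0,0]+cam["K"][:2,2]
def ortho(img,cam,c,half,z,s=4,):
    # orthorectify plane z about c; image right = -y, up = +x
    n=int(2*half*s); j,i=np.meshgrid(np.arange(n),np.arange(n))
    P=np.stack([c[0]+half-i/s,c[1]+half-j/s,np.full(i.shape,z)],-1).reshape(-1,3)
    uv=proj(cam,P).astype(np.float32).reshape(n,n,2)
    return cv2.remap(img,uv[...,0],uv[...,1],cv2.INTER_CUBIC)
E
python3 - <<'E'
from h import *
im=cv2.imread("pics/top0.png");cam=vision.camera_params("top")
print(ray2plane(cam,(327,152),55))
cr=cv2.resize(im[105:205,277:377],None,fx=6,fy=6,interpolation=cv2.INTER_CUBIC)
cv2.imwrite("pics/crop0.png",cr)
for n,p,z in [("bottle",(143,195),0),("jarblue",(184,229),62),("jarw",(184,124),62),("case",(150,130),16),("bowl",(438,180),30),("carton",(424,136),45),("tape",(395,233),25),("orange",(426,303),50)]:
    print(n,ray2plane(cam,p,z).round())
E
```

```text
[569.22368436 -93.01389309  55.        ]
bottle [466. 406.   0.]
jarblue [365. 276.  62.]
jarw [646. 286.  62.]
case [646. 391.  16.]
bowl [ 498. -389.   30.]
carton [ 616. -354.   45.]
tape [ 357. -270.   25.]
orange [ 179. -333.   50.]
```

View pics/crop0.png

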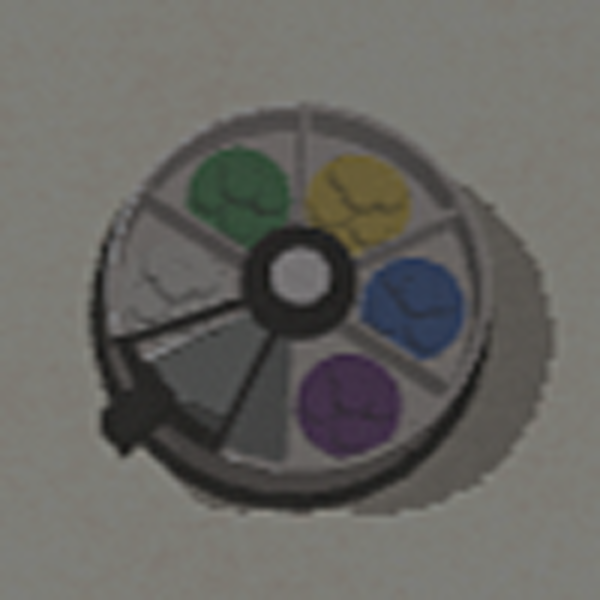

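The crop shows the white drum: opening and black tab at lower left (full-image tab about (300,172)), yellow caps at upper right (about (337,138)), opposite the grey blank. Next I measure angles.

```bash
python3 - <<'E'
from h import *
from scipy.optimize import least_squares
from scipy.spatial.transform import Rotation as Ro
from station import readout
im=cv2.imread("pics/top0.png");cam=vision.camera_params("top")
f=lambda x,y:(277+(x-2.5)/6,105+(y-2.5)/6)
hub=ray2plane(cam,f(300,275),57);print("hub",hub)
hsv=cv2.cvtColor(im[105:205,277:377],cv2.COLOR_BGR2HSV)
obs={}
for n,lo,hi in [("green",45,85),("yellow",20,35),("blue",100,120),("purple",130,165)]:
    m=((hsv[...,0]>=lo)&(hsv[...,0]<=hi)&(hsv[...,1]>80)).astype(np.uint8)
    k,l,st,c=cv2.connectedComponentsWithStats(m);i=1+st[1:,4].argmax()
    obs[n]=c[i]+[277,105]; print(n,st[i,4],obs[n])
order=["green","yellow","blue","purple"] # clockwise steps in picture
for z in (22,28,34):
    P=np.array([ray2plane(cam,obs[n],z)[:2] for n in order])
    r=least_squares(lambda p:np.concatenate([P[i]-p[:2]-54*np.array([np.cos(p[2]-i*np.pi/3),np.sin(p[2]-i*np.pi/3)]) for i in range(4)]),[569,-93,0.9])
    print(z,r.x,"yellow deg",np.degrees(r.x[2])-60,"rms",r.fun.std())
tab=ray2plane(cam,f(138,405),80);print("tab~",tab)
s=readout.sense();print(Ro.from_rotvec(s["orientation"]).as_matrix().round(3))
o=ortho(im,cam,(569,-93),130,55,3);cv2.imwrite("pics/ortho55.png",o)
E
```

```text
hub [572.9505165  -91.80363308  57.        ]
green 26 [318.15384615 132.73076923]
yellow 208 [336.16346154 138.12019231]
blue 197 [345.84263959 155.36040609]
purple 58 [336.70689655 170.20689655]
22 [ 5.78077343e+02 -9.44194706e+01  4.18306167e-01] yellow deg -36.032822113069045 rms 3.6847921449506753
28 [ 5.76212484e+02 -9.37521948e+01  4.18306189e-01] yellow deg -36.032820852795595 rms 3.6473667785528803
34 [ 5.74347624e+02 -9.30849188e+01  4.18306197e-01] yellow deg -36.0328203411071 rms 3.618576415910371
tab~ [508.52174489 -19.47203004  80.        ]
[[-0.001 -0.901  0.434]
 [-0.002  0.434  0.901]
 [-1.     0.    -0.002]]
```

View pics/ortho55.png

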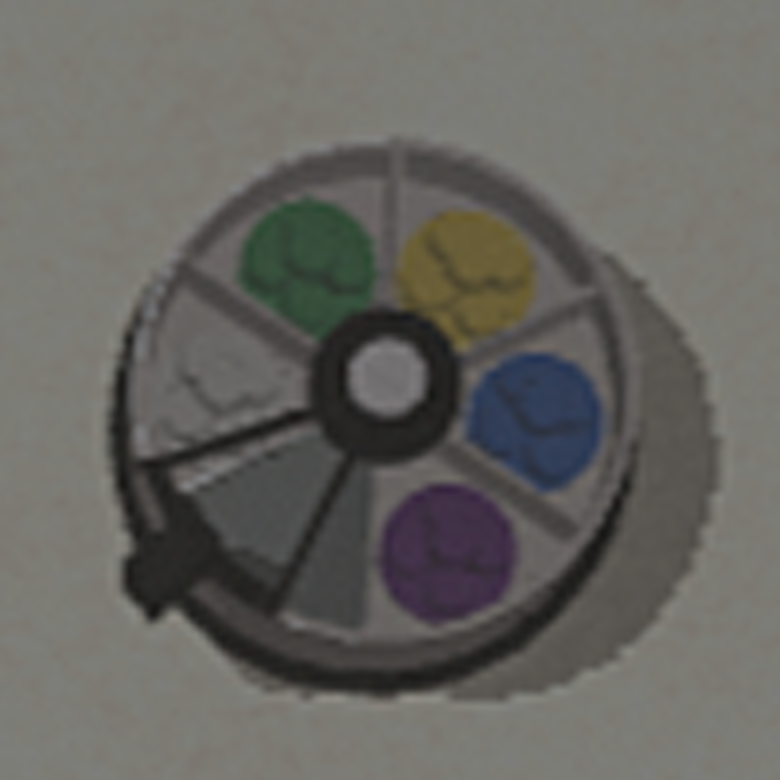

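```bash
python3 - <<'E'
from h import *
from scipy.optimize import least_squares
cam=vision.camera_params("top")
f=lambda x,y:(277+(x-2.5)/6,105+(y-2.5)/6)
pts=[f(240,197),f(360,203),f(414,308),f(350,405)]
for z in (22,28):
    P=np.array([ray2plane(cam,p,z)[:2] for p in pts])
    r=least_squares(lambda p:np.concatenate([P[i]-p[:2]-54*np.array([np.cos(p[2]-i*np.pi/3),np.sin(p[2]-i*np.pi/3)]) for i in range(4)]),[569,-93,0.4])
    print(z,r.x,"yellow deg",np.degrees(r.x[2])-60,"rms",r.fun.std())
c=np.array([572.5,-92.])
o=lambda x,y:np.array([569+130-y/3,-93+130-x/3])
for n,p in [("slit edge1 outer",(142,463)),("edge2 outer",(273,606)),("tabL?",(150,615))]:
    d=o(*p)-c;print(n,np.degrees(np.arctan2(d[1],d[0])),np.hypot(*d))
d=ray2plane(cam,f(138,405),80)[:2]-c;print("tab",np.degrees(np.arctan2(d[1],d[0])),np.hypot(*d))
E
```

```text
22 [ 5.72050493e+02 -9.25297593e+01  4.55440785e-01] yellow deg -33.90516518053033 rms 0.394112655177707
28 [ 5.70212608e+02 -9.18741017e+01  4.55440788e-01] yellow deg -33.90516503315583 rms 0.280077392237762
slit edge1 outer 108.81994826636965 86.27942332264912
edge2 outer 153.2833730402537 84.52366532516204
tabL? 134.8181092475028 111.36987923132538
tab 131.4161082565899 96.71361617049541
```

Axis is about (572,-92), yellow at -34°, tab at about 131°. I'll push clockwise round the far side with shut fingers, jaw axis along the tangent. Now moving over.

```bash
python3 -m pendant '[{"delta_pos":[0,-23,-26],"turn":0,"jaw":-1},{"delta_pos":[0,-23,-26],"turn":0,"jaw":-1},{"delta_pos":[0,-23,-26],"turn":0,"jaw":-1},{"delta_pos":[0,-23,-26],"turn":0,"jaw":-1},{"delta_pos":[0,-23,-26],"turn":0,"jaw":-1},{"delta_pos":[0,-23,-26],"turn":0,"jaw":-1},{"delta_pos":[0,-23,-26],"turn":0,"jaw":-1},{"delta_pos":[0,-23,-26],"turn":0,"jaw":-1},{"delta_pos":[0,-23,-26],"turn":0,"jaw":-1},{"delta_pos":[0,-23,-26],"turn":0,"jaw":-1},{"delta_pos":[0,-23,-26],"turn":0,"jaw":-1},{"delta_pos":[0,-23,-26],"turn":0,"jaw":-1}]' 20
cat > st.py <<'E'
import sys
from h import *
from station import readout
from scipy.spatial.transform import Rotation as Ro
s=readout.sense();M=Ro.from_rotvec(s["orientation"]).as_matrix();p=s["ee_pos"]
c=np.array([572.,-92.3]);d=p[:2]-c
print("t",s["clock"],"p",p.round(1),"yawz",np.degrees(np.arctan2(M[1,2],M[0,2])).round(1),"tilt",M[:,0].round(3),"F",s["ft_force"].round(1),"w",round(s["width"],1))
print("finger R,ang",np.hypot(*d).round(1),np.degrees(np.arctan2(d[1],d[0])).round(1),"q",s["joint_positions"].round(2))
if len(sys.argv)>2:
    g=np.array([float(a) for a in sys.argv[1:4]]);print("tool delta to goal",(M.T@(g-p)).round(1))
E
python3 st.py 482.6 -50.6 200
```

```text
clock: 1.1
ee_pos: [404.4, 193.6, 222.1]
orientation: [-0.885, 1.398, 0.884]
ft_force: [0.7, -0.5, -0.8]
width: -0.3
t 1.1 p [404.4 193.6 222.1] yawz 65.0 tilt [-0.01  -0.008 -1.   ] F [ 0.7 -0.5 -0.8] w -0.3
finger R,ang 331.4 120.4 q [ 0.22 -0.22  2.11 -0.01  1.26 -0.91]
tool delta to goal [  23.2 -174.1 -188.1]
```

```bash
python3 -m pendant '[{"delta_pos":[0,-23,-25],"turn":0,"jaw":-1},{"delta_pos":[0,-23,-25],"turn":0,"jaw":-1},{"delta_pos":[0,-23,-25],"turn":0,"jaw":-1},{"delta_pos":[0,-23,-25],"turn":0,"jaw":-1},{"delta_pos":[0,-23,-25],"turn":0,"jaw":-1},{"delta_pos":[0,-23,-25],"turn":0,"jaw":-1},{"delta_pos":[0,-23,-25],"turn":0,"jaw":-1},{"delta_pos":[0,0,0],"turn":0.08,"jaw":-1},{"delta_pos":[0,0,0],"turn":0.08,"jaw":-1},{"delta_pos":[0,0,0],"turn":0.08,"jaw":-1},{"delta_pos":[0,0,0],"turn":0,"jaw":-1}]'
python3 st.py 482.6 -50.6 110
python3 - <<'E'
from h import *
for n in("wrist","top"):
    im=vision.snapshot(n);cv2.imwrite(f"pics/{n}1.png",im[:,:,::-1])
E
```

```text
clock: 2.02
ee_pos: [475.4, -53.1, 219.1]
orientation: [-0.684, 1.479, 0.682]
ft_force: [0.8, -0.2, -0.6]
width: 0.3
t 2.0167 p [475.4 -53.1 219.1] yawz 50.0 tilt [-0.015 -0.008 -1.   ] F [ 0.8 -0.2 -0.6] w 0.3
finger R,ang 104.3 157.9 q [-0.32 -0.14  2.05 -0.01  1.24 -1.19]
tool delta to goal [108.9  -4.6   8.3]
```

View pics/wrist1.png

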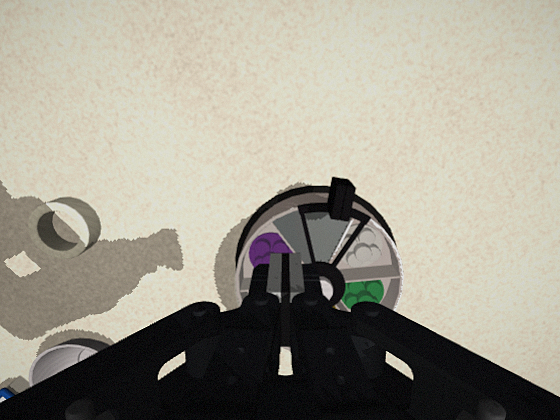

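```bash
python3 - <<'E'
from h import *
from scipy.optimize import least_squares
cam=vision.camera_params("wrist")
c=np.array([572,-92.3])
im=cv2.imread("pics/wrist1.png")
def P(a,r,z): a=np.radians(a);return [c[0]+r*np.cos(a),c[1]+r*np.sin(a),z]
for a in (128,131,134):
    print(a,proj(cam,[P(a,81,88),P(a,111,88),P(a,111,51)]).round(0).tolist())
for pts,col in [([P(a,85,55) for a in range(0,360,3)],(0,0,255)),([P(131,r,88) for r in range(81,112)],(255,0,255))]:
    for u in proj(cam,pts): cv2.circle(im,tuple(int(round(v)) for v in u),1,col,-1)
cv2.imwrite("pics/wrist1a.png",cv2.resize(im[160:310,220:420],None,fx=4,fy=4,interpolation=cv2.INTER_CUBIC))
E
```

```text
128 [[345.0, 223.0], [354.0, 189.0], [347.0, 180.0]]
131 [[340.0, 222.0], [347.0, 188.0], [341.0, 179.0]]
134 [[335.0, 221.0], [340.0, 187.0], [335.0, 178.0]]
```

View pics/wrist1a.png

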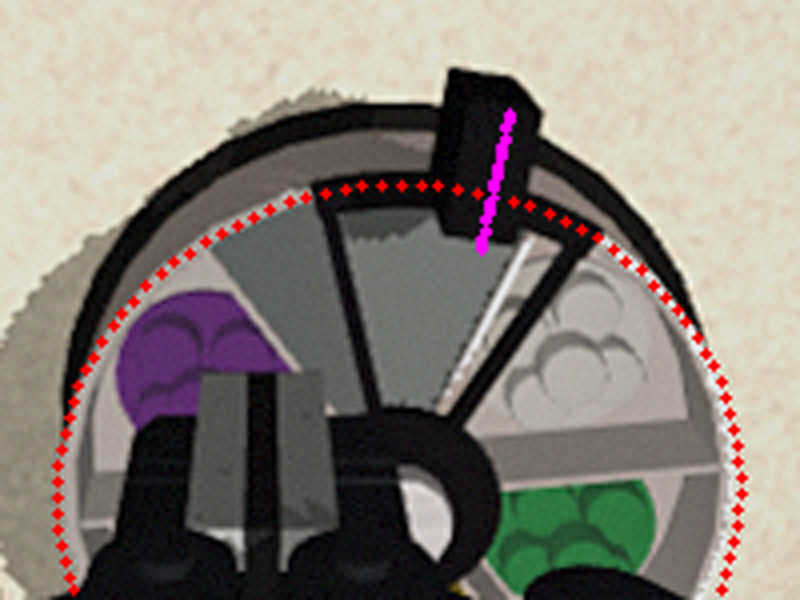

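The wrist view shows the tab at about (343,198) in the full picture, matching my model (131°) within 2 mm. Descending beside it.

```bash
python3 -m pendant '[{"delta_pos":[15,-1,2],"turn":-0.015,"jaw":-1},{"delta_pos":[22,-1,2],"turn":-0.015,"jaw":-1},{"delta_pos":[22,-1,2],"turn":0,"jaw":-1},{"delta_pos":[22,-1,2],"turn":0,"jaw":-1},{"delta_pos":[22,0,0],"turn":0,"jaw":-1},{"delta_pos":[15,0,0],"turn":0,"jaw":-1},{"delta_pos":[0,0,0],"turn":0,"jaw":-1}]'
python3 st.py 482.6 -50.6 66
```

```text
clock: 2.7
ee_pos: [483.7, -47.6, 99.0]
orientation: [-0.729, 1.459, 0.72]
ft_force: [-0.2, 0.6, -0.7]
width: 0.1
t 2.7 p [483.7 -47.6  99. ] yawz 53.1 tilt [-0.008 -0.01  -1.   ] F [-0.2  0.6 -0.7] w 0.1
finger R,ang 99.0 153.1 q [-0.3   0.03  2.13 -0.01  0.99 -1.22]
tool delta to goal [33.1 -1.  -2.6]
```

```bash
python3 -m pendant '[{"delta_pos":[16,-0.5,-1.5],"turn":0,"jaw":-1},{"delta_pos":[14,-0.5,-1],"turn":0,"jaw":-1},{"delta_pos":[4,0,0],"turn":0,"jaw":-1},{"delta_pos":[0,0,0],"turn":0,"jaw":-1}]'
python3 st.py 482.6 -50.6 66
```

```text
clock: 3.03
ee_pos: [483.6, -49.4, 66.0]
orientation: [-0.736, 1.456, 0.726]
ft_force: [-0.1, -0.3, -0.5]
width: -0.1
t 3.0333 p [483.6 -49.4  66. ] yawz 53.6 tilt [-0.007 -0.01  -1.   ] F [-0.1 -0.3 -0.5] w -0.1
finger R,ang 98.2 154.1 q [-0.3   0.08  2.15 -0.02  0.92 -1.23]
tool delta to goal [-0.   0.1 -1.6]
```

```bash
python3 -m pendant '[{"delta_pos":[0,1.2,5.8],"turn":0.06,"jaw":-1},{"delta_pos":[0,1.2,5.8],"turn":0.06,"jaw":-1},{"delta_pos":[0,1.2,5.8],"turn":0.06,"jaw":-1},{"delta_pos":[0,1.2,5.8],"turn":0.06,"jaw":-1},{"delta_pos":[0,1.2,5.8],"turn":0.06,"jaw":-1},{"delta_pos":[0,1.2,5.8],"turn":0.06,"jaw":-1}]'
python3 st.py
```

```text
clock: 3.53
ee_pos: [503.4, -20.8, 71.2]
orientation: [-0.455, 1.538, 0.433]
ft_force: [-2.6, -3.1, -2.1]
width: -0.0
t 3.5333 p [503.4 -20.8  71.2] yawz 32.4 tilt [-0.009 -0.017 -1.   ] F [-2.6 -3.1 -2.1] w -0.0
finger R,ang 99.1 133.8 q [-0.23  0.11  2.1  -0.02  0.93 -0.79]
```

The tip rose 5 mm while pushing, which drags upwards. I'll correct down now.

```bash
python3 -m pendant '[{"delta_pos":[2.5,0,0],"turn":0,"jaw":-1},{"delta_pos":[2.5,0,0],"turn":0,"jaw":-1}]'
python3 st.py
python3 - <<'E'
from h import *
im=vision.snapshot("scene");cv2.imwrite("pics/scene2.png",cv2.resize(im[190:290,170:290,::-1],None,fx=5,fy=5,interpolation=cv2.INTER_CUBIC))
E
```

```text
clock: 3.7
ee_pos: [504.3, -20.6, 68.7]
orientation: [-0.459, 1.537, 0.435]
ft_force: [-4.4, -1.2, 3.9]
width: -0.7
t 3.7 p [504.3 -20.6  68.7] yawz 32.6 tilt [-0.008 -0.018 -1.   ] F [-4.4 -1.2  3.9] w -0.7
finger R,ang 98.6 133.4 q [-0.23  0.12  2.1  -0.02  0.93 -0.79]
```

View pics/scene2.png

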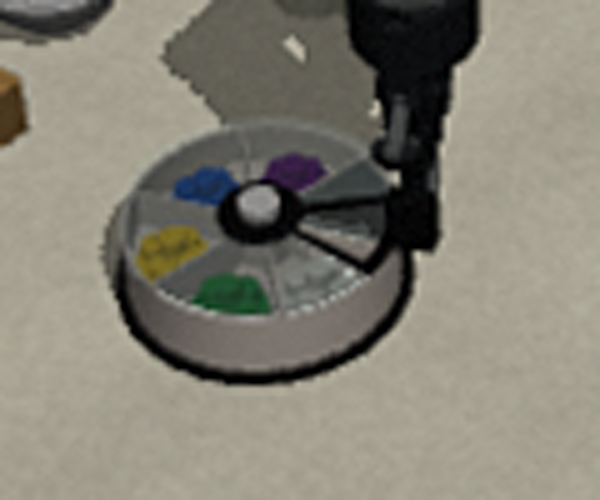

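The cover looks seated. Continuing in short batches with a slight downward bias.

```bash
python3 -m pendant '[{"delta_pos":[1.2,1.2,5.8],"turn":0.06,"jaw":-1},{"delta_pos":[1.2,1.2,5.8],"turn":0.06,"jaw":-1},{"delta_pos":[1.2,1.2,5.8],"turn":0.06,"jaw":-1},{"delta_pos":[1.2,1.2,5.8],"turn":0.06,"jaw":-1}]'
python3 st.py
```

```text
clock: 4.08
ee_pos: [521.8, -7.2, 65.5]
orientation: [-0.269, 1.569, 0.241]
ft_force: [-3.0, -1.5, 1.3]
width: 0.0
t 4.0833 p [521.8  -7.2  65.5] yawz 18.6 tilt [-0.01 -0.02 -1.  ] F [-3.  -1.5  1.3] w 0.0
finger R,ang 98.8 120.6 q [-0.2   0.16  2.06 -0.03  0.93 -0.51]
```

```bash
python3 -m pendant '[{"delta_pos":[0.6,1.2,5.8],"turn":0.06,"jaw":-1},{"delta_pos":[0.6,1.2,5.8],"turn":0.06,"jaw":-1},{"delta_pos":[0.6,1.2,5.8],"turn":0.06,"jaw":-1},{"delta_pos":[0.6,1.2,5.8],"turn":0.06,"jaw":-1},{"delta_pos":[0.6,1.2,5.8],"turn":0.06,"jaw":-1}]'
python3 st.py
```

```text
clock: 4.5
ee_pos: [548.6, 3.6, 64.8]
orientation: [-0.029, 1.585, -0.004]
ft_force: [-2.5, -0.5, 2.2]
width: 0.2
t 4.5 p [548.6   3.6  64.8] yawz 0.9 tilt [-0.014 -0.021 -1.   ] F [-2.5 -0.5  2.2] w 0.2
finger R,ang 98.7 103.7 q [-0.17  0.22  1.99 -0.03  0.94 -0.17]
```

```bash
python3 -m pendant '[{"delta_pos":[0.4,1.2,5.8],"turn":0.06,"jaw":-1},{"delta_pos":[0.4,1.2,5.8],"turn":0.06,"jaw":-1},{"delta_pos":[0.4,1.2,5.8],"turn":0.06,"jaw":-1},{"delta_pos":[0.4,1.2,5.8],"turn":0.06,"jaw":-1},{"delta_pos":[0.4,1.2,5.8],"turn":0.06,"jaw":-1},{"delta_pos":[0.4,1.2,5.8],"turn":0.06,"jaw":-1}]'
python3 st.py
```

```text
clock: 5.0
ee_pos: [582.8, 5.5, 64.6]
orientation: [0.261, 1.57, -0.297]
ft_force: [-3.6, -0.8, 1.4]
width: 0.2
t 5.0 p [582.8   5.5  64.6] yawz -20.3 tilt [-0.021 -0.02  -1.   ] F [-3.6 -0.8  1.4] w 0.2
finger R,ang 98.4 83.7 q [-0.15  0.29  1.9  -0.03  0.96  0.22]
```

```bash
python3 -m pendant '[{"delta_pos":[0.4,1.3,5.9],"turn":0.058,"jaw":-1},{"delta_pos":[0.4,1.3,5.9],"turn":0.058,"jaw":-1},{"delta_pos":[0.4,1.3,5.9],"turn":0.058,"jaw":-1},{"delta_pos":[0.4,1.3,5.9],"turn":0.058,"jaw":-1},{"delta_pos":[0.4,1.3,5.9],"turn":0.058,"jaw":-1},{"delta_pos":[0.4,1.3,5.9],"turn":0.058,"jaw":-1},{"delta_pos":[0.4,1.3,5.9],"turn":0.058,"jaw":-1}]'
python3 st.py
```

```text
clock: 5.58
ee_pos: [620.9, -6.9, 63.8]
orientation: [0.586, 1.508, -0.626]
ft_force: [-2.5, 0.7, 1.8]
width: 0.1
t 5.5833 p [620.9  -6.9  63.8] yawz -44.3 tilt [-0.03  -0.014 -0.999] F [-2.5  0.7  1.8] w 0.1
finger R,ang 98.4 60.2 q [-0.17  0.37  1.8  -0.02  1.    0.62]
```

```bash
python3 -m pendant '[{"delta_pos":[0.2,1.3,5.9],"turn":0.058,"jaw":-1},{"delta_pos":[0.2,1.3,5.9],"turn":0.058,"jaw":-1},{"delta_pos":[0.2,1.3,5.9],"turn":0.058,"jaw":-1},{"delta_pos":[0.2,1.3,5.9],"turn":0.058,"jaw":-1},{"delta_pos":[0.2,1.3,5.9],"turn":0.058,"jaw":-1},{"delta_pos":[0.2,1.3,5.9],"turn":0.058,"jaw":-1},{"delta_pos":[0.2,1.3,5.9],"turn":0.058,"jaw":-1}]'
python3 st.py
```

```text
clock: 6.17
ee_pos: [650.0, -32.5, 63.7]
orientation: [0.909, 1.396, -0.951]
ft_force: [-1.7, 2.5, 2.1]
width: -0.0
t 6.1667 p [650.  -32.5  63.7] yawz -68.3 tilt [-0.04  -0.004 -0.999] F [-1.7  2.5  2.1] w -0.0
finger R,ang 98.3 37.5 q [-0.2   0.43  1.72 -0.01  1.03  1.  ]
```

```bash
python3 -m pendant '[{"delta_pos":[0.2,1.5,5.9],"turn":0.055,"jaw":-1},{"delta_pos":[0.2,1.5,5.9],"turn":0.055,"jaw":-1},{"delta_pos":[0.2,1.5,5.9],"turn":0.055,"jaw":-1},{"delta_pos":[0.2,1.5,5.9],"turn":0.055,"jaw":-1},{"delta_pos":[0.2,1.5,5.9],"turn":0.055,"jaw":-1},{"delta_pos":[0.2,1.5,5.9],"turn":0.055,"jaw":-1},{"delta_pos":[0.2,1.5,5.9],"turn":0.055,"jaw":-1},{"delta_pos":[0.2,1.5,5.9],"turn":0.055,"jaw":-1}]'
python3 st.py
```

```text
clock: 6.83
ee_pos: [668.5, -71.3, 63.3]
orientation: [1.25, 1.216, -1.294]
ft_force: [-2.5, 1.5, 1.5]
width: 0.3
t 6.8333 p [668.5 -71.3  63.3] yawz -94.3 tilt [-0.046  0.013 -0.999] F [-2.5  1.5  1.5] w 0.3
finger R,ang 98.7 12.3 q [-0.26  0.48  1.66  0.    1.06  1.39]
```

```bash
python3 -m pendant '[{"delta_pos":[0.2,1.3,5.9],"turn":0.055,"jaw":-1},{"delta_pos":[0.2,1.3,5.9],"turn":0.055,"jaw":-1},{"delta_pos":[0.2,1.3,5.9],"turn":0.055,"jaw":-1},{"delta_pos":[0.2,1.3,5.9],"turn":0.055,"jaw":-1},{"delta_pos":[0.2,1.3,5.9],"turn":0.055,"jaw":-1},{"delta_pos":[0.2,1.3,5.9],"turn":0.055,"jaw":-1}]'
python3 st.py
python3 - <<'E'
from h import *
im=vision.snapshot("scene");cv2.imwrite("pics/scene3.png",cv2.resize(im[190:290,170:290,::-1],None,fx=5,fy=5,interpolation=cv2.INTER_CUBIC))
im=vision.snapshot("top");cv2.imwrite("pics/top3.png",im[:,:,::-1])
o=ortho(im[:,:,::-1].copy(),vision.camera_params("top"),(572,-92.3),130,55,3);cv2.imwrite("pics/o3.png",o)
E
```

```text
clock: 7.33
ee_pos: [670.3, -102.6, 63.5]
orientation: [1.502, 1.031, -1.537]
ft_force: [0.6, 3.1, 0.3]
width: -0.1
t 7.3333 p [ 670.3 -102.6   63.5] yawz -113.8 tilt [-0.041  0.027 -0.999] F [0.6 3.1 0.3] w -0.1
finger R,ang 98.8 -6.0 q [-0.31  0.48  1.64  0.02  1.06  1.67]
```

View pics/scene3.png

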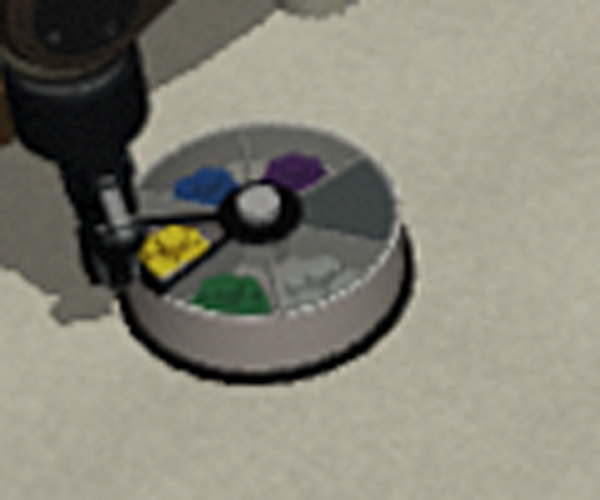

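View pics/o3.png

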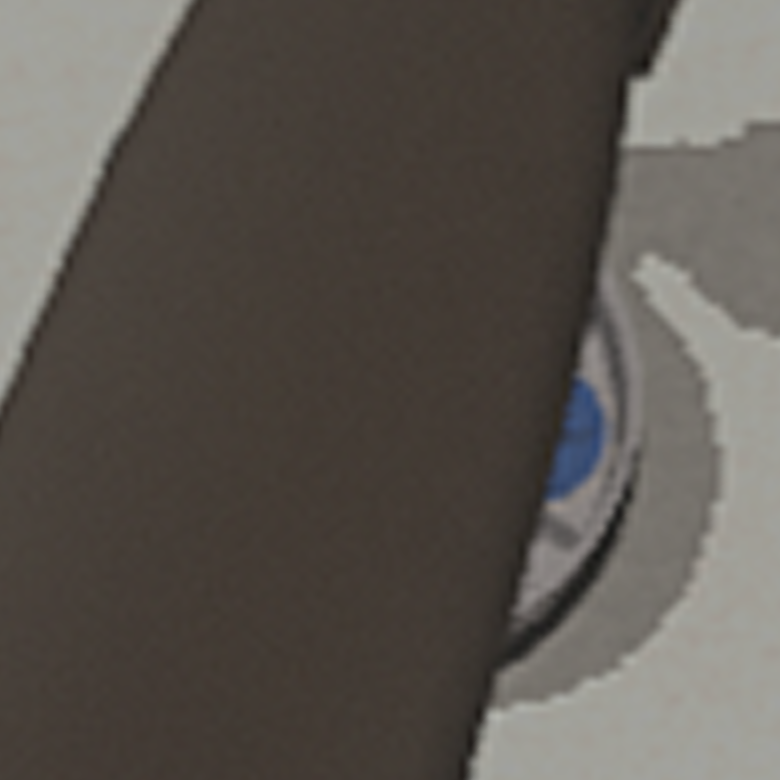

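```bash
cat > ov.py <<'E'
from h import *
def ov(im,cam,th,box,f,out,c=(572,-92.3)):
    big=cv2.resize(im[box[1]:box[3],box[0]:box[2]],None,fx=f,fy=f,interpolation=cv2.INTER_CUBIC)
    def P(a,r,z): a=np.radians(a);return [c[0]+r*np.cos(a),c[1]+r*np.sin(a),z]
    def line(pts,col):
        u=(proj(cam,pts)-[box[0],box[1]]+.5)*f-.5
        cv2.polylines(big,[np.round(u).astype(np.int32)],False,col,1,cv2.LINE_AA)
    line([P(a,85,55) for a in range(0,361,4)],(0,0,255))
    for t,col in th:
        for s in(-20,20): line([P(t+s,30,55),P(t+s,80,55)],col)
        line([P(t-4.2,111,88),P(t+4.2,111,88),P(t+5,81,88),P(t-5,81,88),P(t-4.2,111,88)],col)
    line([P(-33.9,54,22)+np.array([24*np.cos(q),24*np.sin(q),0]) for q in np.linspace(0,6.3,30)],(255,255,0))
    cv2.imwrite(out,big)
E
python3 - <<'E'
from ov import *
im=vision.snapshot("scene")[:,:,::-1].copy();cam=vision.camera_params("scene")
ov(im,cam,[(-18,(0,255,0)),(-26,(255,0,255))],(180,200,270,275),8,"pics/ov3.png")
E
```

```text
(no output)
```

View pics/ov3.png

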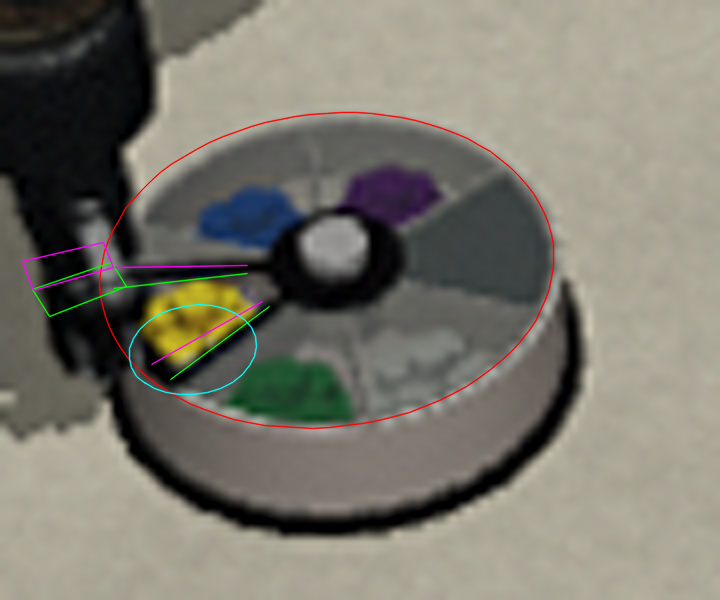

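By the overlay the opening is at about -20°, and finger contact geometry gives -19°. That leaves about 14°.

```bash
python3 -m pendant '[{"delta_pos":[0.2,1.3,5.8],"turn":0.055,"jaw":-1},{"delta_pos":[0.2,1.3,5.8],"turn":0.055,"jaw":-1},{"delta_pos":[0.2,1.3,5.8],"turn":0.055,"jaw":-1},{"delta_pos":[0.2,1.3,5.8],"turn":0.055,"jaw":-1}]'
python3 st.py
```

```text
clock: 7.82
ee_pos: [666.2, -122.7, 63.5]
orientation: [1.653, 0.887, -1.684]
ft_force: [1.7, 3.1, 0.1]
width: -0.0
t 7.8167 p [ 666.2 -122.7   63.5] yawz -126.1 tilt [-0.034  0.029 -0.999] F [1.7 3.1 0.1] w -0.0
finger R,ang 99.0 -17.9 q [-0.34  0.48  1.65  0.02  1.06  1.85]
```

```bash
python3 -m pendant '[{"delta_pos":[0.2,0.8,4.5],"turn":0.03,"jaw":-1},{"delta_pos":[0,0,0],"turn":0,"jaw":-1}]'
python3 st.py
```

```text
clock: 7.98
ee_pos: [664.8, -126.7, 63.6]
orientation: [1.674, 0.865, -1.703]
ft_force: [0.0, 0.2, -0.5]
width: -0.3
t 7.9833 p [ 664.8 -126.7   63.6] yawz -127.8 tilt [-0.032  0.03  -0.999] F [ 0.   0.2 -0.5] w -0.3
finger R,ang 98.9 -20.3 q [-0.34  0.48  1.65  0.02  1.05  1.88]
```

```bash
python3 -m pendant '[{"delta_pos":[0,0,-10],"turn":0,"jaw":-1},{"delta_pos":[0,0,-15],"turn":0,"jaw":-1},{"delta_pos":[-5,0,-15],"turn":0,"jaw":-1},{"delta_pos":[-25,0,-10],"turn":0,"jaw":-1},{"delta_pos":[-30,0,0],"turn":0,"jaw":-1},{"delta_pos":[-30,0,-10],"turn":0,"jaw":-1},{"delta_pos":[-30,0,-20],"turn":0,"jaw":-1},{"delta_pos":[-20,0,-30],"turn":0,"jaw":-1},{"delta_pos":[-10,0,-35],"turn":0,"jaw":-1},{"delta_pos":[0,-20,-30],"turn":0,"jaw":-1},{"delta_pos":[0,-20,-30],"turn":0,"jaw":-1},{"delta_pos":[0,0,0],"turn":0,"jaw":-1}]'
python3 st.py
python3 - <<'E'
from ov import *
im=vision.snapshot("top")[:,:,::-1].copy();cv2.imwrite("pics/top4.png",im)
E
```

```text
clock: 8.98
ee_pos: [773.8, 77.2, 228.5]
orientation: [1.668, 0.872, -1.686]
ft_force: [-0.3, 0.8, 0.2]
width: 0.3
t 8.9833 p [773.8  77.2 228.5] yawz -126.9 tilt [-0.025  0.029 -0.999] F [-0.3  0.8  0.2] w 0.3
finger R,ang 263.5 40.0 q [-0.04  0.53  1.27  0.03  1.38  2.17]
```

View pics/top4.png

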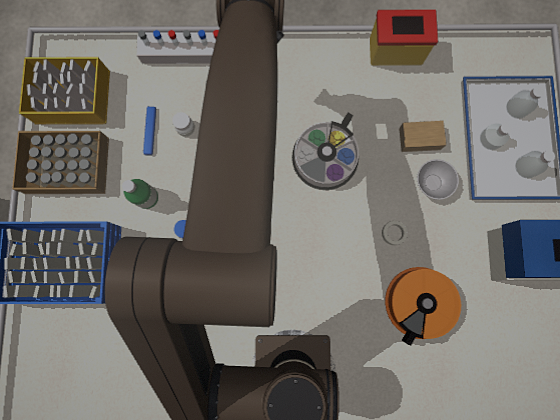

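The dispenser is clear of the arm: the tab is at about (347,121), beyond yellow at (337,138). Measuring it now.

```bash
python3 - <<'E'
from ov import *
im=cv2.imread("pics/top4.png");cam=vision.camera_params("top")
o=ortho(im,cam,(572,-92.3),115,55,6);cv2.imwrite("pics/o4.png",cv2.resize(o,(600,600)))
ov(im,cam,[(-34,(255,0,255))],(287,105,367,195),7,"pics/ov4.png")
E
```

```text
(no output)
```

View pics/o4.png

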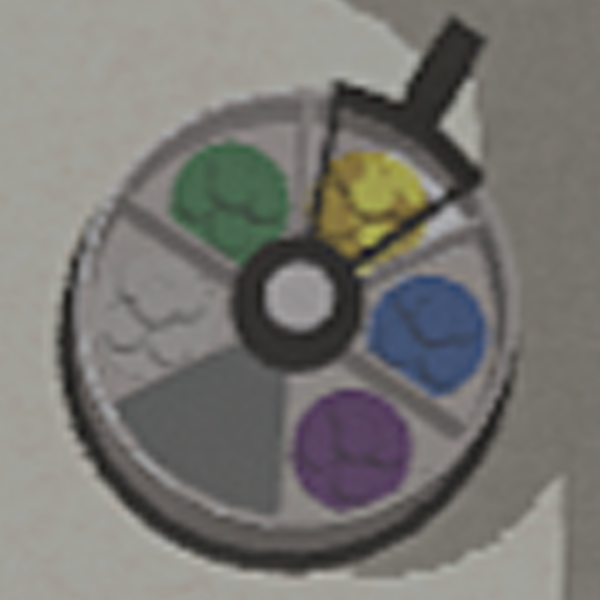

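View pics/ov4.png

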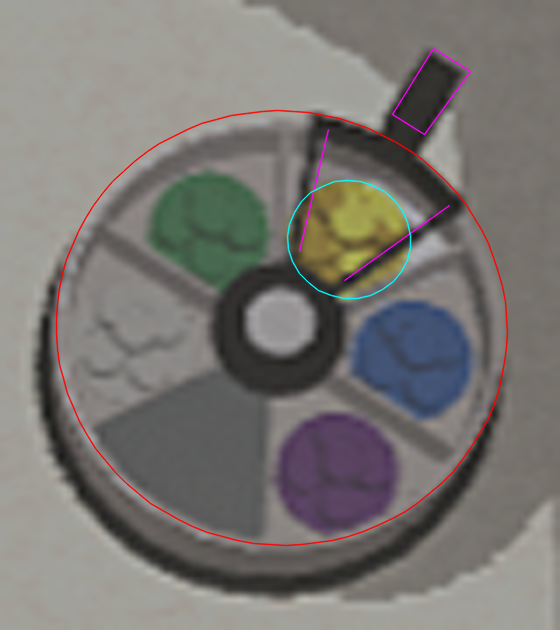

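The opening's edge corners lie at -9.8° and -57.8°, so its middle is at -33.8°. The yellow compartment measures -34° to -34.7°, so the opening is within 1° (about 1 mm). The cover lies flat, the arm is well clear and the bystanders are in place.

```bash
python3 -c "
from station import sign_off
print(sign_off())"
```

```text
the job is handed in; nothing more can be done
None
```

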